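Prop the cold frame open on its stay

TASK

Air the seedlings: swing the lid of the little wooden cold frame right back until it leans on its own, flip up the steel stay with the red handle on the frame's right side until it leans on its stop, then lower the lid gently so that it rests on the tip of the stay, and let go. Do not let the lid drop or press it hard onto the stay, and leave the pot, mug and tamper where they stand.

Things in the scene. Friction and masses are not known exactly. Their poses are not given: they have to be found in the camera images.
- frame: Cold frame: open wooden box 160 (x) x 280 (y) x 85 mm high, fixed to the table, with a cell pack and a small pot inside below its rim. Origin: centre of its underside; x points from its front (handle side, towards the robot) to its back (hinges), y to its left, z up. Its place and yaw vary.
- lid (a joint): Lid angle, rad: 0 shut, grows as the front edge swings up and back; end stop 1.78 (12 degrees past upright). Free hinge: let go below about 1.5 the lid falls shut, beyond about 1.65 it falls back onto its end stop. Lid 0.3 to 0.55 kg, 12 mm thick, wooden border about 25 mm wide round a clear pane; it reaches 180 mm forward of the hinge line.
- lid_handle (a point): Middle of the lid's dark steel bar handle: round bar 12 mm thick, 110 mm long, parallel to the hinge line, held 50 mm ahead of the lid's front edge by an arm at each end (open gap behind the bar). It is 230 mm from the hinge line along the lid and 6 mm above the lid's underside plane. Pinch it across from above; it can turn between the fingers.
- lid_hinge (a point): Point on the hinge line in the frame's middle, fixed to the frame: 80 mm behind its origin, 86 mm up. The line runs along the frame's y; the lid's underside is a plane through it. The lid spans 150 mm to the left and 141 mm to the right of this point; a steel catch plate, 112 to 178 mm forward of the hinge line, level with the underside, sticks out to 174 mm right.
- stay (a joint): Stay angle, rad: 0 lying level along the frame's right side, tip to the back; grows as the tip swings up, upright 1.57. Let go before upright it falls back to 0; past upright it falls forward onto a brass stop peg that is set differently each time, somewhere from 1.64 to 1.92.
- stay_handle (a point): Middle of the stay's red grip: round, 14 mm thick, 52 mm long, parallel to the frame's y, on an arm out to the right of the stay's bar, 90 mm from the pivot and 70 mm right of the bar (225 mm right of the frame's middle). With the stay down it is 42 mm above the table. Pinch it across from above; it can turn between the fingers.
- stay_tip (a point): Centre of the black rubber tip of the stay, 10 mm thick, 140 mm from the pivot, 155 mm right of the frame's middle; the lowered lid's catch plate comes to rest on it at a lid angle of 0.57 to 0.80 rad, depending on the stop.
- stay_pivot (a point): Pivot of the stay on the frame's right side: in the frame's axes 20 mm in front of the origin, 155 mm to the right, 42 mm up. The stay turns about a line through it parallel to the frame's y axis. Light, free pivot; the stay weighs 90 g.
- pot: Bystander: loose terracotta pot 70 mm wide, 67 mm high, left of the frame; origin at its underside.
- mug: Bystander: loose cream mug 83 mm wide, 94 mm high, right of the frame; origin at its underside.
- tamper: Bystander: loose wooden tamper board with a knob, 85 x 150 x 67 mm, far left; origin at its underside.

How it is judged:
By the outcome, as a careful person would: the job done as asked, in the order asked, and still so for the second after the job is handed in, with the robot touching nothing.
It also fails if it takes over 72 s, if anything falls off the work surface, if the arm or the gripper's body presses on something with over 40 N, if the wrist force passes 120 N, or if a joint passes its speed limit or range.

ROBOT

A 6-joint arm with a two-finger parallel gripper is mounted at the origin on a cart in front of the work surface, level with it; the furniture and walls round the work are solid. World frame = base frame: x ahead of the robot, y to its left, z up, the work surface at z = 0. Lengths are in m, angles in degrees, forces in N, time in s.
With the tool pointing down it reaches from about 0.3 to 0.75 m from the base axis. Payload 8.5 kg.
Tool frame: the origin (TCP) lies at the very end of the fingers, on their centre line; the grasp point (between the pads) lies 19 mm behind it; z points along the fingers, y is the line along which they close (so a half turn about z gives the same grasp; the last joint's range is limited). The gripper opens to 85 mm and grips with 20 to 120 N. Pads are 22 mm wide; open, the fingers measure 114 mm over their backs; the gripper's body (76 mm by 85 mm) begins 54 mm behind the grasp point. The pads swing forward as they close: fully open they stand 13 mm farther back than shut.
Start: joints at [54.357, 21.807, 74.336, -0, 83.858, -12.336], TCP at [0.218, 0.505, 0.231] pointing down, gripper open.
Joint ranges: [-178.18, 178.18], [-50.72, 133.34], [12.68, 142.11], [-81.47, 261.47], [9.98, 163.14], [-165.26, 165.26]. Speed limits (degrees/s): [136.94, 136.94, 180, 180, 180, 180].

INTERFACE

Orientations are given as a 3x3 rotation matrix whose columns are the frame's x, y, z axes.
In Python, from rig import env gives the robot as it stands.
- The arm moves only by the tool move_arm, never from a script. Its argument "plan" is a list of rows, each a list of 7 numbers: the turn, a rotation vector about the tool's x, y, z in degrees, then the shift along the tool's x, y, z in cm, then the gripper command: -1 is shut, 1 is fully open, values between are in proportion. In form: [[ax, ay, az, tx, ty, tz, jaw], ...]. A call has 1 to 5 rows; each row is the pose to reach, as a shift and turn from the pose commanded when the call began, along the tool's axes at that moment; what a row does not reach only later rows make up. A row lasts 1/10 s, in which the tool goes at most 50 mm and 8.59 degrees, less where a joint would pass 70% of its speed; a pose out of reach is approached as far as the arm can. A call with a gripper value outside its range is refused whole. The fingers move at their own pace and stop on an object; "squeeze" is the grip in N (left out, the last holds). Time passes only in rows, so rows that repeat a pose let the fingers close. It gives the time, the measured TCP pose, the force, the opening and the grip force at its end, in the units of the state.
- env.observe(): the state, without advancing time (a new reading comes with each control period).
- env.get_image(name): name is "side" or "top"; returns a dict with "color" (420x560x3 uint8, red, green, blue), "fov_y" (degrees; the focal length in pixels is half the picture's height over the tangent of half this angle, whatever the lens; pixels are square), "cx", "cy" (the principal point, pixels), "distortion" ([k1, k2, p1, p2, k3] as OpenCV has them; the pictures are not rectified), "R" (3x3) and "t" (3): a world point X has camera coordinates R X + t. Camera axes: x right, y down, z forward; pixel columns grow to the right and rows downward; lengths in m; the calibration is good to about 2 mm. A picture is of the moment at which its call begins. There is no depth.
- env.close_job(): hands the job in; it is judged then, once.
Trained networks look in a picture, given as the dict that the camera call returned (one of the last four; its "shot" number tells which), for a name from the list of things; names that differ only in an ending like _2 or _b are one class to them, and where a whole thing is asked for, a point or a joint stands for the part that bears it (a point fixed in the world has none). Each returns a list of dicts, best first, with "conf" (0 to 1); they miss things now and then, are a little off and sometimes report something else, mostly with a low value. They report only what shows in the picture. A call takes as long as a camera call.
- env.outline_of(target, picture): "mask" (420x560 bool, what is visible of it) and "bbox" ([centre column, centre row, width, height] in pixels, round what is visible of it).
- env.tip_of(target, picture): "pixel" ([column, row] in pixels: a listed point, or the origin of a listed thing).
The state is a dict: "time_s": time; "q": joint angles; "qvel": joint speeds; "joint_efforts": joint torques, N m; "position": TCP position; "tool_rot": TCP orientation; "ft_force": force on the tool from outside, world axes, zero at the start; "wrist_torque": the same for the moment, N m; "grip_width": finger opening in m; "gripper_force": force on a finger pad.
Only numpy, scipy, OpenCV 4.12 (cv2) and the standard library are available. Lean on these libraries where they do the work, as an engineer would, in place of code of your own. Each camera call takes 0.05 s, during which the arm holds its last target. There are 200 camera calls.

## Working session

There is one attempt and no reset: what is moved stays moved. The work goes in short steps, Python scripts to look and compute and a tool call to move; the robot and the scene stay as the last step left them, time stands still between calls to the robot, and variables do not carry over. Pictures are saved under pics/ and viewed, at most 13 in all, crops included, and the job is handed in when it is done.

Besides the shell and the picture viewer there is one more tool, called after "Call:" as a command line: name --pt "numbers of a row" for each row, then --argument value for the rest. move_arm: Moves the arm, as the interface text tells. Its arguments: {"type":"object","properties":{"plan":{"type":"array"},"squeeze":{"type":"number"}},"required":["plan"]}

```bash
ls; mkdir -p pics; cat > h.py <<'E'
import numpy as np, cv2
from rig import env
def cam(p):
    f=p["color"].shape[0]/2/np.tan(np.radians(p["fov_y"])/2)
    return np.array([[f,0,p["cx"]],[0,f,p["cy"]],[0,0,1]]),np.array(p["distortion"],float),np.array(p["R"]),np.array(p["t"])
def ray(p,px):
    K,D,R,t=cam(p); u=cv2.undistortPoints(np.array([[px]],float),K,D)[0,0]
    d=R.T@np.array([u[0],u[1],1]); return -R.T@t,d/np.linalg.norm(d)
def atz(p,px,z):
    c,d=ray(p,px); return c+d*(z-c[2])/d[2]
def tri(obs):
    A=np.zeros((3,3));b=np.zeros(3)
    for p,px in obs:
        c,d=ray(p,px);M=np.eye(3)-np.outer(d,d);A+=M;b+=M@c
    X=np.linalg.solve(A,b); return X,[np.linalg.norm((np.eye(3)-np.outer(ray(p,x)[1],ray(p,x)[1]))@(X-ray(p,x)[0])) for p,x in obs]
def proj(p,X):
    K,D,R,t=cam(p); return cv2.projectPoints(np.atleast_2d(X).astype(float),cv2.Rodrigues(R)[0],t,K,D)[0][:,0]
def save(p,n): cv2.imwrite(f"pics/{n}.png",p["color"][:,:,::-1])
E
python3 - <<'E'
from h import *
np.set_printoptions(precision=4,suppress=True)
P={n:env.get_image(n) for n in("side","top")}
save({"color":np.vstack([P["side"]["color"],P["top"]["color"]])[:, :]},"both0") if 0 else [save(P[n],n+"0") for n in P]
for n in P: print(n,-P[n]["R"].T@P[n]["t"])
for t in["frame","lid_handle","lid_hinge","stay_handle","stay_tip","stay_pivot","pot","mug","tamper"]:
    o=[]
    for n in P:
        r=env.tip_of(t,P[n])
        if r: o.append((P[n],r[0]["pixel"])); print(t,n,np.round(r[0]["pixel"],1),round(r[0]["conf"],2))
    if len(o)==2: print("   tri",*tri(o))
E
```

```text
pics
side [-0.0047 -1.2019  1.1316]
top [0.4499 0.0567 1.3438]
frame side [283.8 218. ] 0.81
frame top [274.1 210.7] 0.78
   tri [0.5806 0.0554 0.0075] [np.float64(0.002300792950708379), np.float64(0.002300792950708562)]
lid_handle side [246.1 213.3] 0.93
lid_handle top [279.9 254.3] 0.91
   tri [0.433  0.0413 0.0891] [np.float64(0.0008131846319405885), np.float64(0.0008131846319406033)]
lid_hinge side [305.1 195.3] 0.7
lid_hinge top [270.2 181.4] 0.77
   tri [0.6699 0.0653 0.0772] [np.float64(0.0038371865829114455), np.float64(0.003837186582911272)]
stay_handle side [337.5 236.7] 0.51
stay_handle top [339.9 179.5] 0.69
   tri [ 0.6764 -0.1627  0.0536] [np.float64(0.004947661185911509), np.float64(0.004947661185911338)]
stay_tip side [335.8 222.4] 0.48
stay_tip top [317.2 168.9] 0.46
   tri [ 0.7131 -0.0897  0.049 ] [np.float64(0.003967325879861028), np.float64(0.003967325879860976)]
stay_pivot side [303.  234.9] 0.66
stay_pivot top [317.7 210.6] 0.7
   tri [ 0.58   -0.0896  0.0387] [np.float64(0.007800851669202124), np.float64(0.007800851669201962)]
pot side [219.8 176.7] 0.78
pot top [166.4 251. ] 0.77
   tri [0.4544 0.4173 0.0046] [np.float64(0.0033640900348787745), np.float64(0.0033640900348787506)]
mug side [330.7 307.2] 0.73
mug top [407.  221.9] 0.81
   tri [ 0.5317 -0.3885  0.0075] [np.float64(0.0003635991329192149), np.float64(0.00036359913291920346)]
tamper side [234.6 156.4] 0.66
tamper top [131.2 222.6] 0.62
   tri [0.5565 0.5318 0.0126] [np.float64(0.00895289964114687), np.float64(0.008952899641146886)]
```

```bash
python3 - <<'E'
from h import *
from scipy.optimize import least_squares
P={n:env.get_image(n) for n in("side","top")}
M={"frame":(0,0,0),"lid_handle":(-.15,0,.092),"lid_hinge":(.08,0,.086),"stay_handle":(.07,-.225,.042),"stay_tip":(.12,-.155,.042),"stay_pivot":(-.02,-.155,.042)}
O=[]
for t in M:
    for n in P:
        r=env.tip_of(t,P[n])
        if r:O.append((t,n,r[0]["pixel"]))
def W(v,m): c,s=np.cos(v[2]),np.sin(v[2]);return np.array([v[0]+c*m[0]-s*m[1],v[1]+s*m[0]+c*m[1],m[2]])
f=lambda v:np.concatenate([proj(P[n],W(v,M[t]))[0]-px for t,n,px in O])
r=least_squares(f,[.585,.056,.05],loss="soft_l1",x_scale=[.01,.01,.05]);v=r.x
print(v,np.degrees(v[2]));
e=f(v).reshape(-1,2)
for o,x in zip(O,e):print(o[0],o[1],x.round(1))
for t in M:print(t,W(v,M[t]).round(4))
np.save("v.npy",v)
img=np.hstack([P[n]["color"] for n in P]).copy()
for i,n in enumerate(P):
    for t in M:
        a=proj(P[n],W(v,M[t]))[0];cv2.circle(img,(int(a[0])+560*i,int(a[1])),2,(255,0,255),-1)
    c=img[100:360,560*i+130:560*i+450];save({"color":cv2.resize(c,None,fx=2.3,fy=2.3)},"fit_"+n)
save(P["side"],"s0")
E
```

```text
[0.59010133 0.05530102 0.08364264] 4.792370454499039
frame side [0.4 1. ]
frame top [-2.4  0.9]
lid_handle side [1.7 0.4]
lid_handle top [-1.  -2.4]
lid_hinge side [-0.6 -0.5]
lid_hinge top [2.6 0.7]
stay_handle side [-1.5  2. ]
stay_handle top [-2.3 -1.3]
stay_tip top [-0.2  0.3]
stay_pivot side [-0.9  0.9]
stay_pivot top [ 2.2 -2.7]
frame [0.5901 0.0553 0.    ]
lid_handle [0.4406 0.0428 0.092 ]
lid_hinge [0.6698 0.062  0.086 ]
stay_handle [ 0.6787 -0.1631  0.042 ]
stay_tip [ 0.7226 -0.0891  0.042 ]
stay_pivot [ 0.5831 -0.1008  0.042 ]
```

View pics/fit_side.png

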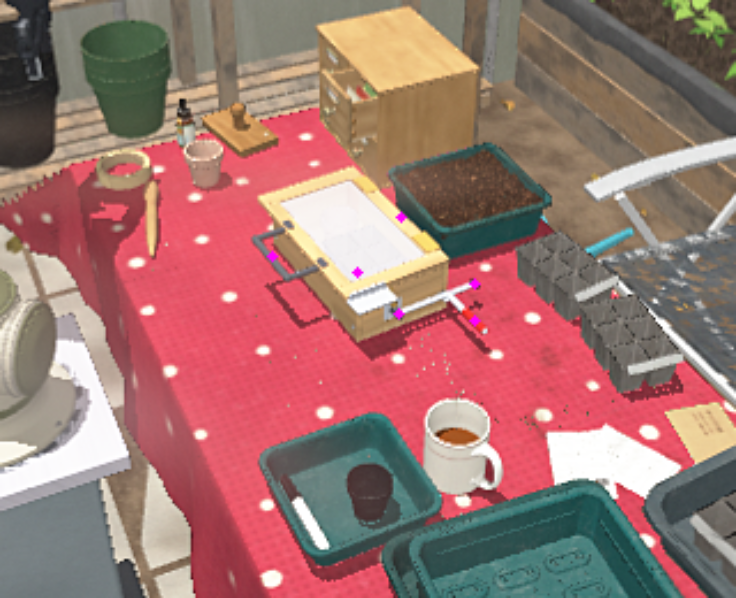

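View pics/fit_top.png

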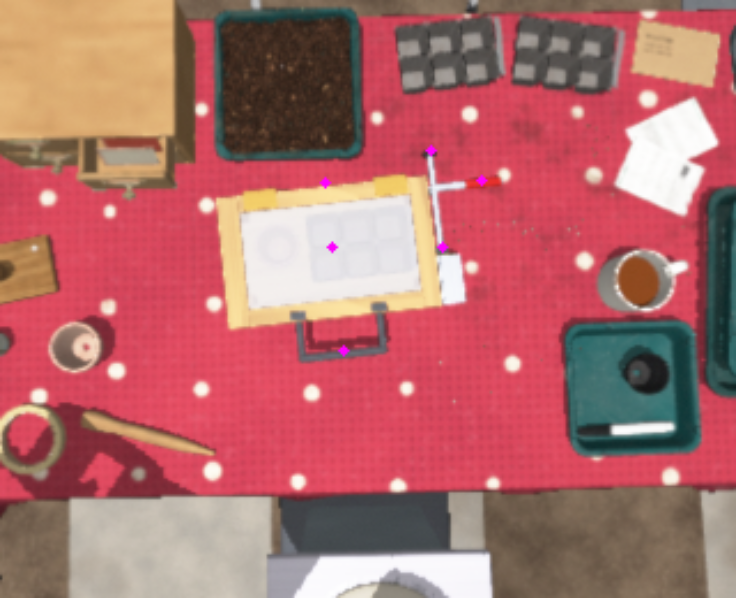

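View pics/side0.png

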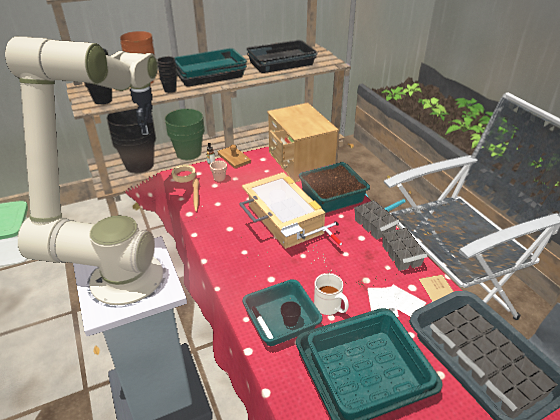

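```bash
cat >> h.py <<'E'
from scipy.spatial.transform import Rotation as Ro
np.set_printoptions(precision=3,suppress=True)
V=np.load("v.npy")
C,S=np.cos(V[2]),np.sin(V[2])
F=np.array([[C,-S,0],[S,C,0],[0,0,1]])
fw=lambda m:F@np.array(m,float)+[V[0],V[1],0]     # frame->world
bw=lambda X:F.T@(np.array(X)-[V[0],V[1],0])       # world->frame
def down(tilt=0,flip=1): # tool y along +-frame x; tilt about frame y
    y=np.array([1.,0,0])*flip; z=np.array([0,0,-1.]); R=np.column_stack([np.cross(y,z),y,z])
    return F@Ro.from_rotvec([0,tilt,0],degrees=True).as_matrix()@R
def rel(p,R):  # row from measured pose to target TCP pose
    s=env.observe(); R0=np.array(s["tool_rot"])
    return np.r_[Ro.from_matrix(R0.T@R).as_rotvec(degrees=True),R0.T@(np.array(p)-s["position"])*100].round(2)
E
python3 - <<'E'
from h import *
s=env.observe();print(s)
for f in(1,-1):
    print(rel(fw([-.15,0,.20]),down(0,f)))
E
```

```text
{'time_s': 1.7, 'q': array([ 54.356,  21.808,  74.335,   0.002,  83.858, -12.336]), 'qvel': array([-0.019,  0.002, -0.044, -0.039,  0.01 ,  0.017]), 'joint_efforts': array([  0.001, -44.832, -23.147,  -0.   ,   0.   ,   0.   ]), 'position': array([0.218, 0.505, 0.231]), 'tool_rot': array([[-0.918,  0.396, -0.   ],
       [ 0.396,  0.918, -0.   ],
       [ 0.   , -0.   , -1.   ]]), 'ft_force': array([-0.537, -0.487, -0.422]), 'wrist_torque': array([-0.014, -0.01 ,  0.002]), 'gripper_force': 0.0, 'grip_width': 0.08581890139039172}
[ -0.    -0.    61.9  -38.78 -33.64   3.13]
[   0.     -0.   -118.1   -38.78  -33.64    3.13]
```

Call:
move_arm --pt "0 0 61.9 -38.8 -33.6 3.1 -0.3" --pt "0 0 61.9 -38.8 -33.6 3.1 -0.3" --pt "0 0 61.9 -38.8 -33.6 3.1 -0.3" --pt "0 0 61.9 -38.8 -33.6 3.1 -0.3" --pt "0 0 61.9 -38.8 -33.6 3.1 -0.3" --squeeze 20

```text
time_s: 2.2
position: [0.3266, 0.2787, 0.2163]
tool_rot: [[-0.397, 0.918, 0.001], [0.918, 0.397, 0.0], [-0.0, 0.001, -1.0]]
ft_force: [1.5, 0.2, 0.5]
grip_width: 0.0302
gripper_force: 0.0
```

```bash
python3 -c "
from h import *
print(rel(fw([-.15,0,.18]),down()))"
```

```text
[  0.04  -0.    18.6  -26.18   1.1    3.63]
```

Call:
move_arm --pt "0 0 18.6 -26.2 1.1 3.6 -0.3" --pt "0 0 18.6 -26.2 1.1 3.6 -0.3" --pt "0 0 18.6 -26.2 1.1 3.6 -0.3" --pt "0 0 18.6 -26.2 1.1 3.6 -0.3" --pt "0 0 18.6 -26.2 1.1 3.6 -0.3"

```text
time_s: 2.7
position: [0.4359, 0.056, 0.1822]
tool_rot: [[-0.089, 0.996, 0.001], [0.996, 0.089, -0.0], [-0.0, 0.001, -1.0]]
ft_force: [0.8, 0.9, -0.6]
grip_width: 0.03
gripper_force: 0.0
```

```bash
python3 -c "
from h import *
print(rel(fw([-.15,0,.073]),down()))"
```

```text
[ 0.04  0.01  0.31 -1.36  0.35 10.92]
```

Call:
move_arm --pt "0 0 0.3 -1.4 0.35 3 -0.3" --pt "0 0 0.3 -1.4 0.35 6 -0.3" --pt "0 0 0.3 -1.4 0.35 9 -0.3" --pt "0 0 0.3 -1.4 0.35 10.9 -0.3" --pt "0 0 0.3 -1.4 0.35 10.9 -0.3"

```text
time_s: 3.2
position: [0.4389, 0.0445, 0.0715]
tool_rot: [[-0.084, 0.996, -0.004], [0.996, 0.084, 0.001], [0.001, -0.004, -1.0]]
ft_force: [0.7, 0.0, 0.3]
grip_width: 0.0302
gripper_force: 0.0
```

```bash
python3 - <<'E'
from h import *
print(rel(fw([-.15,0,.073]),down()))
p=env.get_image("side");q=env.get_image("top")
a=cv2.resize(p["color"][150:290,160:360],(800,560)); b=cv2.resize(q["color"][190:330,180:380],(800,560))
save({"color":cv2.resize(np.vstack([a,b]),(428,600))},"g1")
E
```

```text
[-0.25 -0.06  0.01 -0.19  0.15 -0.15]
```

View pics/g1.png

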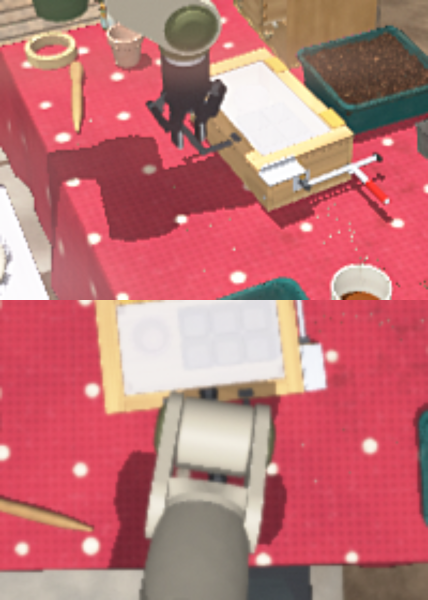

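The fingers straddle the bar (side crop about (190,135)), centred along the handle. Closing.

Call:
move_arm --pt "0 0 0 -0.1 0.1 0 -1" --pt "0 0 0 -0.1 0.1 0 -1" --pt "0 0 0 -0.1 0.1 0 -1" --pt "0 0 0 -0.1 0.1 0 -1" --squeeze 30

```text
time_s: 3.7
position: [0.4374, 0.0435, 0.0741]
tool_rot: [[-0.085, 0.996, -0.008], [0.996, 0.085, -0.001], [0.0, -0.008, -1.0]]
ft_force: [-17.3, -4.8, 13.8]
grip_width: 0.0109
gripper_force: 29.2
```

```bash
cat >> h.py <<'E'
def arc(ths,r=.23,hin=(.08,.086),off=.019,th0=.026,tilt=None):
    # handle centre at angle th (from hinge, 0 shut); TCP = handle - off*up
    for i,th in enumerate(ths):
        a=th+th0; t=0 if tilt is None else tilt[i]
        R=down(t); h=fw([hin[0]-r*np.cos(a),0,hin[1]+r*np.sin(a)])
        print(th,rel(h+R[:,2]*off,R))
def lid():
    b=bw(env.observe()["position"]+np.array(env.observe()["tool_rot"])[:,2]*-.019); d=b-[.08,0,.086]
    print("handle frame",b,"r",np.hypot(d[0],d[2]),"th",np.arctan2(d[2],-d[0])-.026, "F",F.T@env.observe()["ft_force"])
E
python3 - <<'E'
from h import *
lid(); arc([.08,.16,.24,.32,.4])
E
```

```text
handle frame [-0.153  0.001  0.093] r 0.23313220283821467 th 0.004441166619047157 F [-17.621  -3.366  13.763]
0.08 [-0.45 -0.    0.1  -0.1   0.43 -1.73]
0.16 [-0.45 -0.    0.1  -0.1   0.69 -3.55]
0.24 [-0.45 -0.    0.1  -0.1   1.08 -5.35]
0.32 [-0.45 -0.    0.1  -0.1   1.62 -7.1 ]
0.4 [-0.45 -0.    0.1  -0.11  2.3  -8.81]
```

```bash
cat >> h.py <<'E'
def rel(p,R,k=6500.):  # row from estimated commanded pose to target TCP pose
    s=env.observe(); R0=np.array(s["tool_rot"])
    return np.r_[Ro.from_matrix(R0.T@R).as_rotvec(degrees=True),R0.T@(np.array(p)-s["position"]+np.array(s["ft_force"])/k)*100].round(2)
E
python3 - <<'E'
from h import *
arc([.04,.1,.18,.26,.34],hin=(.077,.086))
E
```

```text
0.04 [-0.45 -0.    0.1  -0.15 -0.21 -1.02]
0.1 [-0.45 -0.    0.1  -0.15 -0.09 -2.39]
0.18 [-0.45 -0.    0.1  -0.15  0.2  -4.21]
0.26 [-0.45 -0.    0.1  -0.15  0.63 -6.  ]
0.34 [-0.45 -0.    0.1  -0.16  1.21 -7.74]
```

Call:
move_arm --pt "0 0 0 -0.1 -0.2 -1.0 -1" --pt "0 0 0 -0.1 -0.1 -2.4 -1" --pt "0 0 0 -0.1 0.2 -4.2 -1" --pt "0 0 0 -0.1 0.6 -6.0 -1" --pt "0 0 0 -0.1 1.2 -7.7 -1"

```text
time_s: 4.2
position: [0.4522, 0.0445, 0.1517]
tool_rot: [[-0.084, 0.996, -0.001], [0.996, 0.084, 0.002], [0.002, -0.001, -1.0]]
ft_force: [-1.6, 4.9, -3.3]
grip_width: 0.0104
gripper_force: 29.4
```

```bash
python3 - <<'E'
from h import *
lid();arc([.34,.42,.52,.62,.72,.82],hin=(.077,.086))
E
```

```text
handle frame [-0.138  0.001  0.171] r 0.23418043483579135 th 0.34413217203333674 F [-1.139  4.982 -3.27 ]
0.34 [-0.06 -0.09  0.05  0.    0.04  0.29]
0.42 [-0.06 -0.09  0.05  0.    0.77 -1.4 ]
0.52 [-0.06 -0.09  0.05  0.01  1.86 -3.42]
0.62 [-0.06 -0.09  0.05  0.01  3.15 -5.33]
0.72 [-0.06 -0.09  0.05  0.01  4.62 -7.09]
0.82 [-0.06 -0.09  0.05  0.01  6.26 -8.7 ]
```

Call:
move_arm --pt "0 0 0 0 0.8 -1.6 -1" --pt "0 0 0 0 1.9 -3.5 -1" --pt "0 0 0 0 3.2 -5.4 -1" --pt "0 0 0 0 4.6 -7.2 -1" --pt "0 0 0 0 6.3 -8.7 -1"

```text
time_s: 4.7
position: [0.5109, 0.0497, 0.241]
tool_rot: [[-0.085, 0.996, -0.01], [0.996, 0.085, -0.0], [0.001, -0.01, -1.0]]
ft_force: [-33.5, 0.4, 30.7]
grip_width: 0.0108
gripper_force: 31.9
```

```bash
python3 - <<'E'
from h import *
lid();arc([.82,.92,1.02,1.12,1.22,1.32],hin=(.077,.086))
E
```

```text
handle frame [-0.079  0.001  0.26 ] r 0.23580549915938415 th 0.8037206612831853 F [-33.355   3.236  30.672]
0.82 [-0.56 -0.04  0.09 -0.05 -0.13 -0.29]
0.92 [-0.56 -0.04  0.09 -0.05  1.65 -1.75]
1.02 [-0.56 -0.04  0.09 -0.05  3.57 -3.01]
1.12 [-0.56 -0.04  0.09 -0.06  5.61 -4.09]
1.22 [-0.56 -0.04  0.09 -0.06  7.74 -4.95]
1.32 [-0.56 -0.04  0.09 -0.06  9.94 -5.59]
```

```bash
python3 - <<'E'
from h import *
arc([.84,.92,1.02,1.12,1.22],hin=(.0755,.0905))
E
```

```text
0.84 [-0.56 -0.04  0.09 -0.05  0.06 -1.05]
0.92 [-0.56 -0.04  0.09 -0.05  1.5  -2.19]
1.02 [-0.56 -0.04  0.09 -0.05  3.42 -3.46]
1.12 [-0.56 -0.04  0.09 -0.06  5.45 -4.53]
1.22 [-0.56 -0.04  0.09 -0.06  7.58 -5.4 ]
```

Call:
move_arm --pt "0 0 0 0 0.1 -1.0 -1" --pt "0 0 0 0 1.5 -2.2 -1" --pt "0 0 0 0 3.4 -3.5 -1" --pt "0 0 0 0 5.4 -4.5 -1" --pt "0 0 0 0 7.6 -5.4 -1"

```text
time_s: 5.2
position: [0.5916, 0.0566, 0.292]
tool_rot: [[-0.085, 0.996, -0.001], [0.996, 0.085, 0.002], [0.002, -0.001, -1.0]]
ft_force: [1.3, 4.6, -11.2]
grip_width: 0.0106
gripper_force: 29.8
```

```bash
python3 - <<'E'
from h import *
lid();arc([1.22,1.32,1.42,1.52,1.6,1.68,1.74,1.77],hin=(.0755,.0905))
E
```

```text
handle frame [0.002 0.001 0.311] r 0.2382439877573994 th 1.2093533388012727 F [  1.701   4.491 -11.156]
1.22 [-0.05 -0.14  0.11 -0.05  0.08  0.42]
1.32 [-0.05 -0.14  0.11 -0.05  2.29 -0.21]
1.42 [-0.05 -0.14  0.11 -0.05  4.56 -0.61]
1.52 [-0.05 -0.14  0.11 -0.06  6.85 -0.78]
1.6 [-0.05 -0.14  0.11 -0.06  8.69 -0.75]
1.68 [-0.05 -0.14  0.11 -0.07 10.52 -0.58]
1.74 [-0.05 -0.14  0.11 -0.07 11.88 -0.36]
1.77 [-0.05 -0.14  0.11 -0.07 12.56 -0.21]
```

Call:
move_arm --pt "0 0 0 0 2.2 -0.3 -1" --pt "0 0 0 0 4.5 -0.7 -1" --pt "0 0 0 0 6.8 -0.8 -1" --pt "0 0 0 0 8.7 -0.8 -1" --pt "0 0 0 0 10.0 -0.6 -1"

```text
time_s: 5.7
position: [0.6921, 0.0653, 0.3004]
tool_rot: [[-0.086, 0.996, 0.005], [0.996, 0.086, 0.002], [0.002, 0.005, -1.0]]
ft_force: [-1.3, 7.3, 11.0]
grip_width: 0.0107
gripper_force: 33.9
```

```bash
python3 - <<'E'
from h import *
lid();arc([1.64,1.7,1.74,1.77,1.78],hin=(.0755,.0905))
E
```

```text
handle frame [0.102 0.001 0.319] r 0.23449032601029404 th 1.6402470553832877 F [-0.712  7.392 11.038]
1.64 [ 0.3  -0.09  0.16 -0.03 -0.52 -0.18]
1.7 [ 0.3  -0.09  0.16 -0.04  0.85  0.  ]
1.74 [ 0.3  -0.09  0.16 -0.04  1.75  0.17]
1.77 [ 0.3  -0.09  0.16 -0.04  2.43  0.32]
1.78 [ 0.3  -0.09  0.16 -0.04  2.65  0.37]
```

Call:
move_arm --pt "0 0 0 0 0.7 0.0 -1" --pt "0 0 0 0 1.3 0.1 -1" --pt "0 0 0 0 1.8 0.2 -1" --pt "0 0 0 0 2.1 0.2 -1" --pt "0 0 0 0 2.1 0.2 -1"

```text
time_s: 6.2
position: [0.7119, 0.0671, 0.297]
tool_rot: [[-0.086, 0.996, 0.002], [0.996, 0.086, 0.002], [0.002, 0.002, -1.0]]
ft_force: [-0.4, 5.7, 0.8]
grip_width: 0.0106
gripper_force: 33.4
```

```bash
python3 - <<'E'
from h import *
lid();arc([1.74,1.77,1.78],hin=(.0755,.0905))
E
```

```text
handle frame [0.122 0.002 0.316] r 0.2338340294797764 th 1.7269163434778434 F [0.096 5.719 0.798]
1.74 [ 0.1  -0.11  0.17 -0.07 -0.23 -0.03]
1.77 [ 0.1  -0.11  0.17 -0.07  0.45  0.12]
1.78 [ 0.1  -0.11  0.17 -0.08  0.67  0.17]
```

Call:
move_arm --pt "0 0 0 0 0.3 0.1 -1" --pt "0 0 0 0 0.5 0.1 -1" --pt "0 0 0 0 0.5 0.1 -0.6" --pt "0 0 0 0 0.5 0.1 -0.2" --pt "0 0 0 0 0.5 -1 -0.2"

```text
time_s: 6.7
position: [0.7168, 0.0655, 0.3046]
tool_rot: [[-0.084, 0.996, -0.002], [0.996, 0.084, -0.0], [0.0, -0.002, -1.0]]
ft_force: [-0.7, -0.5, 0.7]
grip_width: 0.034
gripper_force: 0.0
```

Call:
move_arm --pt "0 0 0 0 0 -2 -0.2" --pt "0 0 0 0 0 -5 -0.2" --pt "0 0 0 0 0 -7 -0.2"

```text
time_s: 7.0
position: [0.7167, 0.0655, 0.3781]
tool_rot: [[-0.083, 0.997, 0.003], [0.997, 0.083, -0.0], [-0.001, 0.003, -1.0]]
ft_force: [-0.8, -0.6, 0.7]
grip_width: 0.0343
gripper_force: 0.0
```

```bash
python3 - <<'E'
from h import *
p=env.get_image("side");q=env.get_image("top")
for n in (p,q):
    for t in("lid_handle","stay_handle"):
        r=env.tip_of(t,n); print(t,r[:1])
a=[env.tip_of("lid_handle",x) for x in(p,q)]
if all(a):
    X,e=tri([(p,a[0][0]["pixel"]),(q,a[1][0]["pixel"])]); print(bw(X),e)
save({"color":np.vstack([cv2.resize(p["color"],(400,300)),cv2.resize(q["color"],(400,300))])},"g2")
for z in(.2,.023): print(z,rel(fw([.07,-.225,z]),down()))
print(env.observe()["q"])
E
```

```text
lid_handle [{'pixel': [317.6, 136.4], 'conf': 0.57}]
stay_handle [{'pixel': [235.5, 157.5], 'conf': 0.61}]
lid_handle []
stay_handle [{'pixel': [338.9, 182.5], 'conf': 0.58}]
0.2 [ -0.12  -0.02   0.02 -22.46  -5.71  17.43]
0.023 [ -0.12  -0.02   0.02 -22.47  -5.67  35.13]
[ -4.153  42.121  15.131  -0.005 122.872  -8.968]
```

View pics/g2.png

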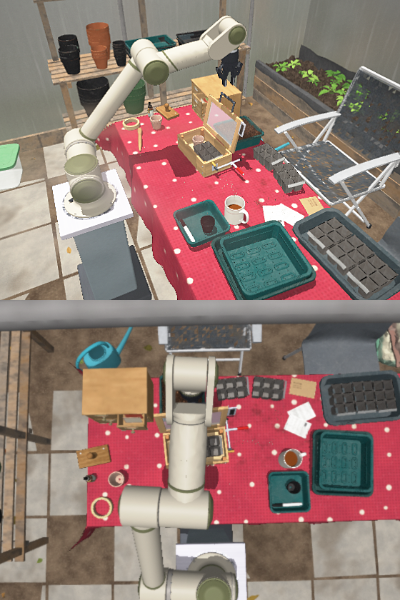

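```bash
python3 - <<'E'
from h import *
R=down(-15)
print(R.T@R, R[:,2])
for d in(.24,.08,0):
    g=fw([.068,-.234,.042]); print(d,rel(g+R[:,2]*(.019-d),R))
E
```

```text
[[ 1.  0. -0.]
 [ 0.  1.  0.]
 [-0.  0.  1.]] [ 0.258  0.022 -0.966]
0.24 [-15.12  -0.02   0.02 -23.36 -11.64  11.89]
0.08 [-15.12  -0.02   0.02 -23.37  -7.46  27.34]
0 [-15.12  -0.02   0.02 -23.37  -5.38  35.06]
```

Call:
move_arm --pt "-3 0 0 -4 -3 0 -0.2" --pt "-6 0 0 -8.5 -5 0.5 -0.2" --pt "-9 0 0 -13 -7 2 0" --pt "-12 0 0 -17.3 -9 4 0" --pt "-15.1 0 0 -21.5 -10.5 6.2 0"

```text
time_s: 7.9
position: [0.6309, -0.1523, 0.3162]
tool_rot: [[-0.084, 0.961, 0.263], [0.996, 0.081, 0.021], [-0.001, 0.263, -0.965]]
ft_force: [1.8, -1.1, 1.4]
grip_width: 0.0427
gripper_force: 0.0
```

```bash
python3 - <<'E'
from h import *
R=down(-15)
for d in(.24,.16,.08,0):
    g=fw([.068,-.234,.042]); print(d,rel(g+R[:,2]*(.019-d),R))
E
```

```text
0.24 [ 0.27  0.06  0.02 -2.39 -2.77  5.52]
0.16 [ 0.27  0.06  0.02 -2.38 -2.81 13.52]
0.08 [ 0.27  0.06  0.02 -2.37 -2.85 21.52]
0 [ 0.27  0.06  0.02 -2.36 -2.89 29.52]
```

Call:
move_arm --pt "0 0 0 -2 -2.8 3 0" --pt "0 0 0 -2.2 -2.8 8 0" --pt "0 0 0 -2.2 -2.8 13 0" --pt "0 0 0 -2.2 -2.8 18 0" --pt "0 0 0 -2.2 -2.8 20 0"

```text
time_s: 8.4
position: [0.6575, -0.1697, 0.1101]
tool_rot: [[-0.084, 0.964, 0.252], [0.996, 0.08, 0.025], [0.004, 0.254, -0.967]]
ft_force: [0.3, -0.4, 1.0]
grip_width: 0.0426
gripper_force: 0.0
```

```bash
python3 - <<'E'
from h import *
R=down(-15)
for d in(.08,0):
    g=fw([.068,-.234,.042]); print(d,rel(g+R[:,2]*(.019-d),R))
P={n:env.get_image(n) for n in("side","top")}
o=[]
for n in P:
    r=env.tip_of("stay_handle",P[n]); print(n,r[:2]); o+=[(P[n],r[0]["pixel"])] if r else []
if len(o)==2: X,e=tri(o);print(bw(X),e)
for x in o: print(bw(atz(*x,.042)))
a=cv2.resize(P["side"]["color"][150:300,240:440],(600,450)); b=cv2.resize(P["top"]["color"][110:260,260:460],(600,450))
save({"color":cv2.resize(np.vstack([a,b]),(400,600))},"g3")
E
```

```text
0.08 [-0.31 -0.25 -0.04 -0.42  0.15  0.97]
0 [-0.31 -0.25 -0.04 -0.46  0.19  8.97]
side [{'pixel': [233.1, 157.8], 'conf': 0.62}, {'pixel': [336.8, 234.8], 'conf': 0.58}]
top [{'pixel': [339.6, 180.6], 'conf': 0.71}]
[-0.114 -0.12   0.407] [np.float64(0.12204203028650196), np.float64(0.12204203028650192)]
[-0.015  0.422  0.042]
[ 0.062 -0.223  0.042]
```

View pics/g3.png

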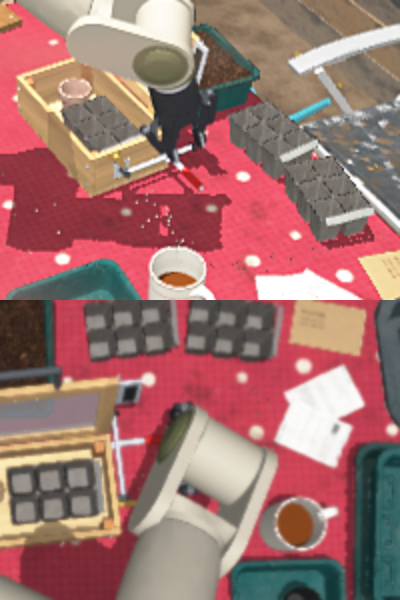

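Call:
move_arm --pt "0 0 0 -0.4 0 3 0" --pt "0 0 0 -0.4 0 6 0" --pt "0 0 0 -0.4 0 8 0" --pt "0 0 0 -0.4 0 8.8 0" --pt "0 0 0 -0.4 0 8.8 0"

```text
time_s: 9.1
position: [0.6826, -0.1731, 0.0319]
tool_rot: [[-0.084, 0.962, 0.26], [0.996, 0.081, 0.021], [-0.001, 0.261, -0.965]]
ft_force: [0.8, 0.2, 0.0]
grip_width: 0.0425
gripper_force: 0.0
```

Call:
move_arm --pt "0 0 0 0 0 0 -0.4" --pt "0 0 0 0 0 0 -1" --pt "0 0 0 0 0 0 -1" --pt "0 0 0 0 0 0 -1" --squeeze 20

```text
time_s: 9.5
position: [0.6803, -0.1733, 0.0322]
tool_rot: [[-0.085, 0.963, 0.256], [0.996, 0.082, 0.022], [-0.0, 0.257, -0.966]]
ft_force: [-14.3, -2.2, 7.1]
grip_width: 0.0131
gripper_force: 22.2
```

```bash
cat >> h.py <<'E'
def stay(ths,piv=(-.02,.042),y=-.234,r=.09,tilt=-15):
    s=env.observe();b=bw(s["position"]-np.array(s["tool_rot"])[:,2]*.019);d=b-[piv[0],0,piv[1]]
    print("grip",b,"r",np.hypot(d[0],d[2]),"th",np.arctan2(d[2],d[0]),"F",F.T@s["ft_force"])
    R=down(tilt)
    for t in ths: print(t,rel(fw([piv[0]+r*np.cos(t),y,piv[1]+r*np.sin(t)])+R[:,2]*.019,R))
E
python3 -c "
from h import *
stay([0,.1,.3,.5,.7,.9])"
```

```text
grip [ 0.066 -0.235  0.051] r 0.08628993123617427 th 0.09919416506151485 F [-14.385  -0.982   7.079]
0 [-0.12 -0.01  0.06  0.12 -0.    0.77]
0.1 [-0.12 -0.01  0.06  0.12  0.19 -0.11]
0.3 [-0.12 -0.01  0.06  0.12  0.29 -1.9 ]
0.5 [-0.12 -0.01  0.06  0.12  0.04 -3.68]
0.7 [-0.12 -0.01  0.06  0.12 -0.56 -5.38]
0.9 [-0.12 -0.01  0.06  0.13 -1.48 -6.92]
```

```bash
sed -i 's/\*\.019-np/&/; /^def stay/,$ s/\*\.019/*.0105/g; /^def stay/ s/(-.02,.042)/(-.022,.042)/' h.py; python3 -c "
from h import *
stay([0,.12,.3,.5,.7,.9])"
```

```text
grip [ 0.068 -0.235  0.042] r 0.0900488061034582 th 0.003668961888096073 F [-14.385  -0.982   7.079]
0 [-0.12 -0.01  0.06  0.12 -0.2  -0.13]
0.12 [-0.12 -0.01  0.06  0.12  0.02 -1.19]
0.3 [-0.12 -0.01  0.06  0.12  0.1  -2.81]
0.5 [-0.12 -0.01  0.06  0.12 -0.15 -4.58]
0.7 [-0.12 -0.01  0.06  0.12 -0.75 -6.28]
0.9 [-0.12 -0.01  0.06  0.13 -1.68 -7.82]
```

Call:
move_arm --pt "0 0 0 0 0 -1.2 -1" --pt "0 0 0 0 0.1 -2.8 -1" --pt "0 0 0 0 -0.2 -4.6 -1" --pt "0 0 0 0 -0.8 -6.3 -1" --pt "0 0 0 0 -1.7 -7.8 -1"

```text
time_s: 10.0
position: [0.6472, -0.1765, 0.106]
tool_rot: [[-0.084, 0.96, 0.267], [0.996, 0.082, 0.019], [-0.003, 0.267, -0.964]]
ft_force: [6.2, -0.6, 2.5]
grip_width: 0.0131
gripper_force: 19.5
```

```bash
python3 -c "
from h import *
stay([.9,1.1,1.3,1.5,1.6,1.7,1.8])"
```

```text
grip [ 0.035 -0.236  0.116] r 0.09336218881192693 th 0.9172649087456781 F [ 6.109 -1.066  2.454]
0.9 [ 0.51  0.17  0.06  0.16 -0.08  0.32]
1.1 [ 0.51  0.17  0.06  0.16 -1.28 -1.02]
1.3 [ 0.51  0.17  0.06  0.15 -2.72 -2.1 ]
1.5 [ 0.51  0.17  0.06  0.15 -4.35 -2.87]
1.6 [ 0.51  0.17  0.06  0.15 -5.21 -3.13]
1.7 [ 0.51  0.17  0.06  0.15 -6.09 -3.3 ]
1.8 [ 0.51  0.17  0.06  0.15 -6.99 -3.38]
```

Call:
move_arm --pt "0 0 0 0 -1.3 -1.1 -1" --pt "0 0 0 0 -2.7 -2.2 -1" --pt "0 0 0 0 -4.0 -2.8 -1" --pt "0 0 0 0 -4.9 -3.1 -1" --pt "0 0 0 0 -5.4 -3.2 -1"

```text
time_s: 10.5
position: [0.5884, -0.1822, 0.1265]
tool_rot: [[-0.083, 0.958, 0.274], [0.997, 0.082, 0.016], [-0.007, 0.274, -0.962]]
ft_force: [0.6, 2.2, 29.9]
grip_width: 0.0128
gripper_force: 22.6
```

```bash
python3 -c "
from h import *
stay([1.6,1.65,1.7,1.8,1.9])"
```

```text
grip [-0.024 -0.236  0.137] r 0.09458139843400852 th 1.5964005661972984 F [ 0.739  2.156 29.903]
1.6 [ 0.91  0.42  0.1   0.29 -0.02 -0.01]
1.65 [ 0.91  0.42  0.1   0.29 -0.46 -0.11]
1.7 [ 0.91  0.42  0.1   0.29 -0.91 -0.18]
1.8 [ 0.91  0.42  0.1   0.29 -1.8  -0.27]
1.9 [ 0.91  0.42  0.1   0.29 -2.7  -0.27]
```

Call:
move_arm --pt "0 0 0 0 0 -0.4 -1" --pt "0 0 0 0 -0.3 -0.5 -1" --pt "0 0 0 0 -0.5 -0.5 -1" --pt "0 0 0 0 -0.7 -0.5 -1"

```text
time_s: 10.9
position: [0.5789, -0.1828, 0.1257]
tool_rot: [[-0.084, 0.96, 0.267], [0.996, 0.082, 0.018], [-0.005, 0.267, -0.964]]
ft_force: [-1.1, -1.5, 18.9]
grip_width: 0.013
gripper_force: 22.1
```

```bash
python3 -c "
from h import *
stay([1.65,1.7,1.8,1.9],piv=(-.022,.046))"
```

```text
grip [-0.034 -0.236  0.136] r 0.09057566526987476 th 1.7018446364739896 F [-1.191 -1.39  18.863]
1.65 [ 0.5   0.25  0.07  0.21  0.5  -0.15]
1.7 [ 0.5   0.25  0.07  0.21  0.06 -0.23]
1.8 [ 0.5   0.25  0.07  0.21 -0.84 -0.31]
1.9 [ 0.5   0.25  0.07  0.21 -1.74 -0.3 ]
```

Call:
move_arm --pt "0 0 0 0 -0.2 -0.2 -1" --pt "0 0 0 0 -0.4 -0.2 -1" --pt "0 0 0 0 -0.6 -0.2 -1"

```text
time_s: 11.2
position: [0.5742, -0.1832, 0.1256]
tool_rot: [[-0.083, 0.959, 0.27], [0.997, 0.081, 0.018], [-0.004, 0.27, -0.963]]
ft_force: [16.0, 1.2, 7.9]
grip_width: 0.013
gripper_force: 20.9
```

```bash
python3 -c "
from h import *
stay([1.7,1.8,1.9],piv=(-.022,.046))"
```

```text
grip [-0.039 -0.236  0.136] r 0.09126855698319182 th 1.7533697716847179 F [16.057 -0.167  7.884]
1.7 [0.69 0.25 0.02 0.23 0.72 0.13]
1.8 [ 0.69  0.25  0.02  0.23 -0.17  0.05]
1.9 [ 0.69  0.25  0.02  0.23 -1.07  0.05]
```

Call:
move_arm --pt "0 0 0 0 0.2 0 -1" --pt "0 0 0 0 0.2 0 -0.5" --pt "0 0 0 0 0.2 0 0" --pt "0 0 0 0 0.2 -1.5 0" --pt "0 0 0 0 0.2 -5 0"

```text
time_s: 11.7
position: [0.5583, -0.1821, 0.1685]
tool_rot: [[-0.085, 0.964, 0.253], [0.996, 0.081, 0.026], [0.005, 0.254, -0.967]]
ft_force: [0.6, -0.0, 1.0]
grip_width: 0.0425
gripper_force: 0.0
```

Call:
move_arm --pt "0 0 0 0 0 -5 0" --pt "0 0 0 0 0 -10 0" --pt "0 0 0 0 0 -15 0" --pt "0 0 0 0 0 -20 0"

```text
time_s: 12.1
position: [0.5066, -0.1869, 0.3655]
tool_rot: [[-0.084, 0.963, 0.258], [0.996, 0.081, 0.023], [0.001, 0.259, -0.966]]
ft_force: [1.0, -0.4, 0.1]
grip_width: 0.043
gripper_force: 0.0
```

```bash
python3 - <<'E'
from h import *
P={n:env.get_image(n) for n in("side","top")}
for t in("stay_tip","stay_handle","lid_handle"):
    o=[]
    for n in P:
        r=env.tip_of(t,P[n])
        if r:o.append((P[n],r[0]["pixel"]));print(t,n,r[0])
    if len(o)==2:X,e=tri(o);print(bw(X),e)
a=cv2.resize(P["side"]["color"][100:300,200:400],(450,450)); b=cv2.resize(P["top"]["color"][80:280,200:400],(450,450))
save({"color":cv2.resize(np.hstack([a,b]),(800,400))},"g4")
R=down(0)
h=fw([.0755-.23*np.cos(1.806),0,.0905+.23*np.sin(1.806)])
for d in(.09,0):print(rel(h+R[:,2]*(.019-d),R))
print(env.observe()["position"],env.observe()["q"])
E
```

```text
stay_tip side {'pixel': [299.5, 205.9], 'conf': 0.74}
stay_tip top {'pixel': [330.8, 207.8], 'conf': 0.61}
[-0.039 -0.161  0.184] [np.float64(0.002068543076011928), np.float64(0.0020685430760118005)]
stay_handle side {'pixel': [310.1, 225.5], 'conf': 0.49}
stay_handle top {'pixel': [350.7, 210.9], 'conf': 0.72}
[-0.046 -0.227  0.152] [np.float64(0.004133171735876305), np.float64(0.004133171735876386)]
lid_handle side {'pixel': [317.3, 138.1], 'conf': 0.86}
lid_handle top {'pixel': [268.9, 143.2], 'conf': 0.96}
[0.133 0.002 0.306] [np.float64(0.007059257745872359), np.float64(0.00705925774587265)]
[14.94 -0.14  0.02 23.48 22.95  3.8 ]
[14.94 -0.14  0.02 23.46 20.63 12.5 ]
[ 0.508 -0.187  0.362] [-37.745  11.293  69.54   10.152  88.172 -41.904]
```

View pics/g4.png

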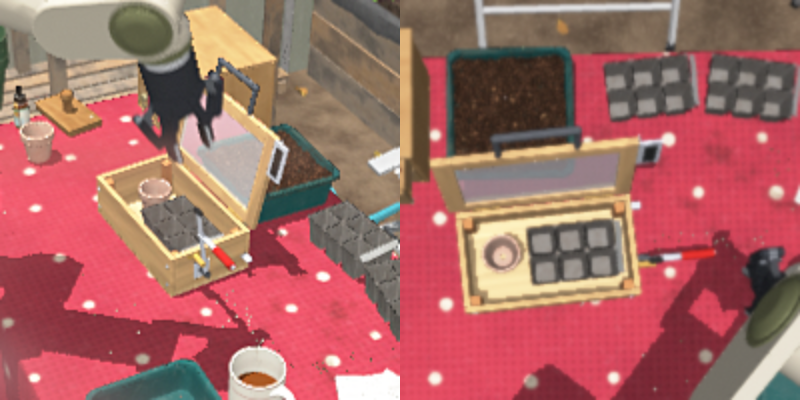

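Call:
move_arm --pt "3 0 0 4 3.5 -1 -0.1" --pt "6 0 0 8 7 -1 -0.1" --pt "9 0 0 12 11 -0.5 -0.1" --pt "12 0 0 16 15 1 -0.1" --pt "15 0 0 20 19 2.5 -0.1"

```text
time_s: 13.0
position: [0.6611, 0.0069, 0.3904]
tool_rot: [[-0.084, 0.996, -0.001], [0.996, 0.084, -0.0], [-0.0, -0.001, -1.0]]
ft_force: [1.3, -0.7, 1.5]
grip_width: 0.0385
gripper_force: 0.0
```

```bash
python3 - <<'E'
from h import *
R=down(0)
h=fw([.0755-.23*np.cos(1.806),0,.0905+.23*np.sin(1.806)])
for d in(.09,.05,0):print(rel(h+R[:,2]*(.019-d),R))
E
```

```text
[-0.07  0.01  0.04  5.4   6.26  0.49]
[-0.07  0.01  0.04  5.4   6.27  4.49]
[-0.07  0.01  0.04  5.4   6.27  9.49]
```

Call:
move_arm --pt "0 0 0 2.7 3.1 0 -0.1" --pt "0 0 0 5.3 6.1 0.5 -0.1" --pt "0 0 0 5.3 6.1 3 -0.1" --pt "0 0 0 5.3 6.1 5 -0.1" --pt "0 0 0 5.3 6.1 5 -0.1"

```text
time_s: 13.5
position: [0.7163, 0.0633, 0.3365]
tool_rot: [[-0.085, 0.996, -0.007], [0.996, 0.085, 0.001], [0.001, -0.007, -1.0]]
ft_force: [0.5, -0.1, -0.2]
grip_width: 0.0383
gripper_force: 0.0
```

```bash
python3 - <<'E'
from h import *
R=down(0)
h=fw([.0755-.23*np.cos(1.806),0,.0905+.23*np.sin(1.806)])
for d in(0,):print(rel(h+R[:,2]*(.019-d),R))
p=env.get_image("side"); save({"color":cv2.resize(p["color"][80:200,240:400],(640,480))},"g5")
print(env.tip_of("lid_handle",p)[:1],proj(p,h))
E
```

```text
[-0.41 -0.08  0.07  0.25  0.31  4.13]
[{'pixel': [320.8, 136.4], 'conf': 0.62}] [[318.725 136.067]]
```

View pics/g5.png

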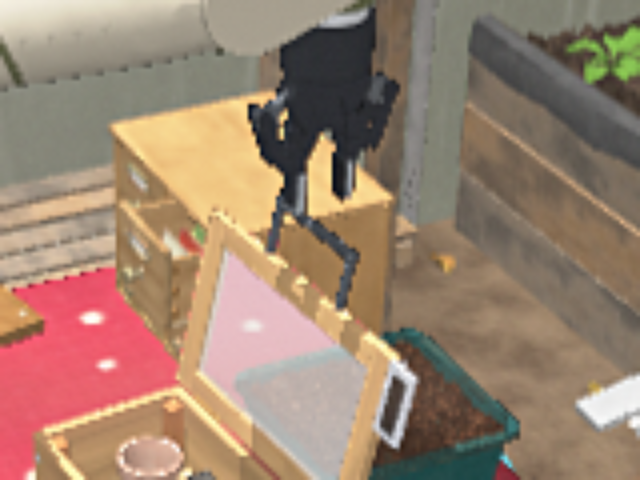

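Call:
move_arm --pt "0 0 0 0.2 0.2 1.5 -0.1" --pt "0 0 0 0.2 0.2 3 -0.1" --pt "0 0 0 0.2 0.2 4.1 -0.1" --pt "0 0 0 0.2 0.2 4.1 -0.1"

```text
time_s: 14.0
position: [0.7185, 0.0647, 0.3003]
tool_rot: [[-0.084, 0.996, 0.001], [0.996, 0.084, 0.0], [0.0, 0.001, -1.0]]
ft_force: [0.4, -0.1, -0.4]
grip_width: 0.0386
gripper_force: 0.0
```

Call:
move_arm --pt "0 0 0 0 0 0 -0.5" --pt "0 0 0 0 0 0 -1" --pt "0 0 0 0 0 0 -1" --squeeze 30

```text
time_s: 14.3
position: [0.719, 0.0648, 0.302]
tool_rot: [[-0.084, 0.996, 0.005], [0.996, 0.084, -0.0], [-0.001, 0.005, -1.0]]
ft_force: [1.3, -0.5, 4.6]
grip_width: 0.0104
gripper_force: 29.6
```

```bash
python3 - <<'E'
from h import *
lid();arc([1.78,1.74,1.7,1.62,1.54,1.46],hin=(.0755,.0905))
E
```

```text
handle frame [ 0.129 -0.001  0.321] r 0.24010377522435297 th 1.7507830008344556 F [ 1.226 -0.574  4.556]
1.78 [0.3  0.03 0.02 0.13 0.   0.62]
1.74 [ 0.3   0.03  0.02  0.13 -0.89  0.41]
1.7 [ 0.3   0.03  0.02  0.13 -1.8   0.25]
1.62 [ 0.3   0.03  0.02  0.13 -3.62  0.03]
1.54 [ 0.3   0.03  0.02  0.13 -5.46 -0.05]
1.46 [ 0.3   0.03  0.02  0.13 -7.3   0.03]
```

Call:
move_arm --pt "0 0 0 0.1 -0.4 -0.1 -1" --pt "0 0 0 0.1 -1.2 -0.3 -1" --pt "0 0 0 0.1 -2.4 -0.5 -1" --pt "0 0 0 0.1 -3.8 -0.6 -1" --pt "0 0 0 0.1 -5.4 -0.7 -1"

```text
time_s: 14.8
position: [0.6647, 0.0603, 0.308]
tool_rot: [[-0.083, 0.997, 0.004], [0.997, 0.083, -0.002], [-0.002, 0.004, -1.0]]
ft_force: [1.7, -4.8, -3.3]
grip_width: 0.0105
gripper_force: 29.6
```

```bash
python3 - <<'E'
from h import *
lid();arc([1.54,1.48,1.4,1.32,1.24,1.16],hin=(.0755,.0905),off=.0128)
E
```

```text
handle frame [ 0.075 -0.001  0.327] r 0.2411057413517951 th 1.5228382705401042 F [ 1.318 -4.91  -3.349]
1.54 [ 0.25  0.11 -0.04  0.05 -0.02  0.09]
1.48 [ 0.25  0.11 -0.04  0.05 -1.4   0.13]
1.4 [ 0.25  0.11 -0.04  0.05 -3.23  0.31]
1.32 [ 0.25  0.11 -0.04  0.05 -5.04  0.64]
1.24 [ 0.25  0.11 -0.04  0.05 -6.82  1.12]
1.16 [ 0.25  0.11 -0.04  0.05 -8.55  1.73]
```

Call:
move_arm --pt "0 0 0 0 -1.4 0.1 -1" --pt "0 0 0 0 -3.2 0.3 -1" --pt "0 0 0 0 -5.0 0.6 -1" --pt "0 0 0 0 -6.8 1.1 -1" --pt "0 0 0 0 -8.5 1.7 -1"

```text
time_s: 15.3
position: [0.5797, 0.0532, 0.2907]
tool_rot: [[-0.083, 0.997, 0.004], [0.997, 0.083, -0.002], [-0.002, 0.004, -1.0]]
ft_force: [1.5, -5.3, 0.9]
grip_width: 0.0108
gripper_force: 30.5
```

```bash
python3 - <<'E'
from h import *
lid();arc([1.16,1.1,1.04,.98,.92,.87],hin=(.0755,.0905),off=.0128)
E
```

```text
handle frame [-0.011 -0.001  0.31 ] r 0.24138395464927104 th 1.1598719530118153 F [ 1.02  -5.396  0.863]
1.16 [ 0.24  0.12 -0.02  0.04 -0.01 -0.03]
1.1 [ 0.24  0.12 -0.02  0.04 -1.28  0.52]
1.04 [ 0.24  0.12 -0.02  0.04 -2.51  1.15]
0.98 [ 0.24  0.12 -0.02  0.04 -3.7   1.85]
0.92 [ 0.24  0.12 -0.02  0.04 -4.84  2.61]
0.87 [ 0.24  0.12 -0.02  0.04 -5.76  3.31]
```

Tracking is very accurate.

Call:
move_arm --pt "0 0 0 0 -1.3 0.5 -1" --pt "0 0 0 0 -2.5 1.1 -1" --pt "0 0 0 0 -3.7 1.8 -1" --pt "0 0 0 0 -4.8 2.6 -1" --pt "0 0 0 0 -5.6 3.2 -1"

```text
time_s: 15.8
position: [0.5239, 0.0484, 0.2585]
tool_rot: [[-0.083, 0.997, 0.003], [0.997, 0.083, -0.002], [-0.003, 0.003, -1.0]]
ft_force: [3.7, -5.4, -2.3]
grip_width: 0.0103
gripper_force: 29.8
```

```bash
python3 - <<'E'
from h import *
lid();arc([.86,.84,.82,.8,.78,.76,.74,.72,.7],hin=(.0755,.0905),off=.0128)
P={n:env.get_image(n) for n in("side","top")}
o=[]
for n in P:
    r=env.tip_of("stay_tip",P[n]); print(n,r[:1])
save({"color":cv2.resize(P["side"]["color"][130:280,230:380],(600,600))},"g6")
E
```

```text
handle frame [-0.067 -0.001  0.277] r 0.2411443684530417 th 0.8913096194150004 F [ 3.28  -5.659 -2.267]
0.86 [ 0.18  0.14 -0.01  0.05 -0.29  0.3 ]
0.84 [ 0.18  0.14 -0.01  0.05 -0.65  0.59]
0.82 [ 0.18  0.14 -0.01  0.05 -1.    0.89]
0.8 [ 0.18  0.14 -0.01  0.05 -1.34  1.2 ]
0.78 [ 0.18  0.14 -0.01  0.05 -1.67  1.51]
0.76 [ 0.18  0.14 -0.01  0.05 -2.    1.83]
0.74 [ 0.18  0.14 -0.01  0.05 -2.33  2.16]
0.72 [ 0.18  0.14 -0.01  0.05 -2.64  2.49]
0.7 [ 0.18  0.14 -0.01  0.05 -2.95  2.83]
side [{'pixel': [298.5, 203.6], 'conf': 0.45}]
top [{'pixel': [328.4, 211.0], 'conf': 0.7}]
```

View pics/g6.png

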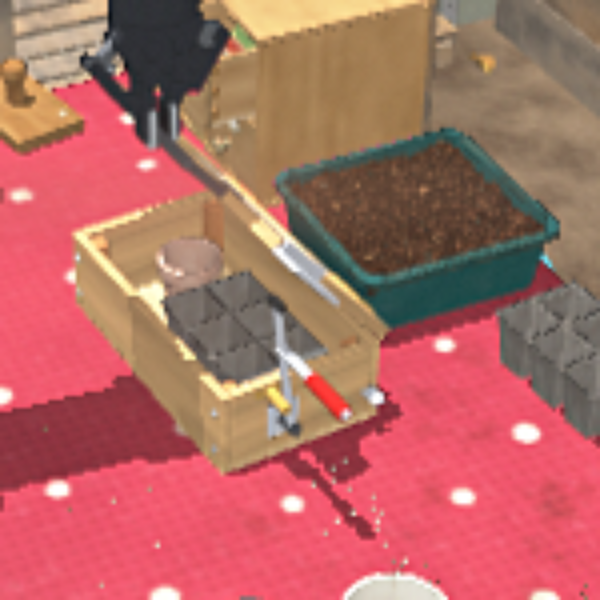

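Call:
move_arm --pt "0 0 0 0 -0.3 0.3 -1" --pt "0 0 0 0 -0.7 0.6 -1" --pt "0 0 0 0 -1.0 0.9 -1" --pt "0 0 0 0 -1.3 1.2 -1" --pt "0 0 0 0 -1.7 1.5 -1"

```text
time_s: 16.5
position: [0.5074, 0.0471, 0.2437]
tool_rot: [[-0.083, 0.997, 0.003], [0.997, 0.083, -0.002], [-0.002, 0.003, -1.0]]
ft_force: [1.1, -5.2, -1.7]
grip_width: 0.0104
gripper_force: 29.9
```

```bash
python3 - <<'E'
from h import *
lid();arc([.78,.77,.76,.75,.74,.73,.72,.71,.7,.69,.68],hin=(.0755,.0905),off=.0128)
E
```

```text
handle frame [-0.083 -0.001  0.263] r 0.24050761112282676 th 0.7992825329264907 F [ 0.657 -5.257 -1.659]
0.78 [ 0.17  0.14 -0.    0.05 -0.06  0.03]
0.77 [ 0.17  0.14 -0.    0.05 -0.22  0.19]
0.76 [ 0.17  0.14 -0.    0.05 -0.39  0.35]
0.75 [ 0.17  0.14 -0.    0.05 -0.55  0.51]
0.74 [ 0.17  0.14 -0.    0.05 -0.71  0.68]
0.73 [ 0.17  0.14 -0.    0.05 -0.87  0.85]
0.72 [ 0.17  0.14 -0.    0.05 -1.03  1.01]
0.71 [ 0.17  0.14 -0.    0.05 -1.18  1.18]
0.7 [ 0.17  0.14 -0.    0.05 -1.34  1.35]
0.69 [ 0.17  0.14 -0.    0.05 -1.49  1.53]
0.68 [ 0.17  0.14 -0.    0.05 -1.64  1.7 ]
```

Call:
move_arm --pt "0 0 0 0 -0.2 0.2 -1" --pt "0 0 0 0 -0.4 0.35 -1" --pt "0 0 0 0 -0.55 0.5 -1" --pt "0 0 0 0 -0.7 0.7 -1" --pt "0 0 0 0 -0.7 0.7 -1" --squeeze 20

```text
time_s: 17.0
position: [0.5002, 0.0464, 0.2365]
tool_rot: [[-0.083, 0.997, 0.002], [0.997, 0.083, -0.002], [-0.003, 0.002, -1.0]]
ft_force: [-2.6, -5.7, 2.2]
grip_width: 0.0109
gripper_force: 30.1
```

Call:
move_arm --pt "0 0 0 0 -0.15 0.15 -1" --pt "0 0 0 0 -0.3 0.3 -1" --pt "0 0 0 0 -0.3 0.3 -1"

```text
time_s: 17.3
position: [0.4974, 0.0463, 0.2333]
tool_rot: [[-0.084, 0.996, 0.002], [0.996, 0.084, -0.002], [-0.002, 0.002, -1.0]]
ft_force: [0.1, -6.4, 0.6]
grip_width: 0.0103
gripper_force: 30.1
```

```bash
python3 - <<'E'
from h import *
lid();arc([.72,.71,.7,.69,.68,.66],hin=(.0755,.0905),off=.0128)
E
```

```text
handle frame [-0.093 -0.001  0.252] r 0.2401195590953261 th 0.7392435592178715 F [-0.476 -6.414  0.629]
0.72 [ 0.13  0.13  0.    0.03 -0.04 -0.06]
0.71 [ 0.13  0.13  0.    0.03 -0.19  0.11]
0.7 [ 0.13  0.13  0.    0.03 -0.34  0.28]
0.69 [ 0.13  0.13  0.    0.03 -0.5   0.46]
0.68 [ 0.13  0.13  0.    0.03 -0.65  0.63]
0.66 [ 0.13  0.13  0.    0.03 -0.94  0.98]
```

Call:
move_arm --pt "0 0 0 0 -0.1 0.15 -1" --pt "0 0 0 0 -0.2 0.25 -1" --pt "0 0 0 0 -0.2 0.25 -1"

```text
time_s: 17.6
position: [0.4958, 0.0461, 0.2315]
tool_rot: [[-0.084, 0.996, 0.004], [0.996, 0.084, -0.002], [-0.002, 0.004, -1.0]]
ft_force: [-1.0, -4.8, 3.5]
grip_width: 0.0104
gripper_force: 30.4
```

Call:
move_arm --pt "0 0 0 0 -0.1 0.1 -1" --pt "0 0 0 0 -0.15 0.2 -1" --pt "0 0 0 0 -0.15 0.2 -1"

```text
time_s: 17.9
position: [0.4948, 0.046, 0.2302]
tool_rot: [[-0.084, 0.996, 0.006], [0.996, 0.084, -0.002], [-0.003, 0.006, -1.0]]
ft_force: [0.2, -5.3, 8.0]
grip_width: 0.0106
gripper_force: 31.0
```

```bash
python3 - <<'E'
from h import *
lid();arc([.7,.69,.68,.66],hin=(.0755,.0905),off=.0128)
p=env.get_image("side");r=env.outline_of("lid",p)
print(env.tip_of("stay_tip",p)[:1])
save({"color":cv2.resize(p["color"][160:240,240:340],(800,600),interpolation=cv2.INTER_CUBIC)},"g7")
E
```

```text
handle frame [-0.096 -0.001  0.249] r 0.23991830285149435 th 0.7221590731510175 F [-0.232 -5.276  8.04 ]
0.7 [ 0.33  0.16  0.01  0.05 -0.08 -0.14]
0.69 [ 0.33  0.16  0.01  0.05 -0.23  0.03]
0.68 [ 0.33  0.16  0.01  0.05 -0.38  0.2 ]
0.66 [ 0.33  0.16  0.01  0.05 -0.68  0.55]
[{'pixel': [294.2, 204.4], 'conf': 0.43}]
```

View pics/g7.png

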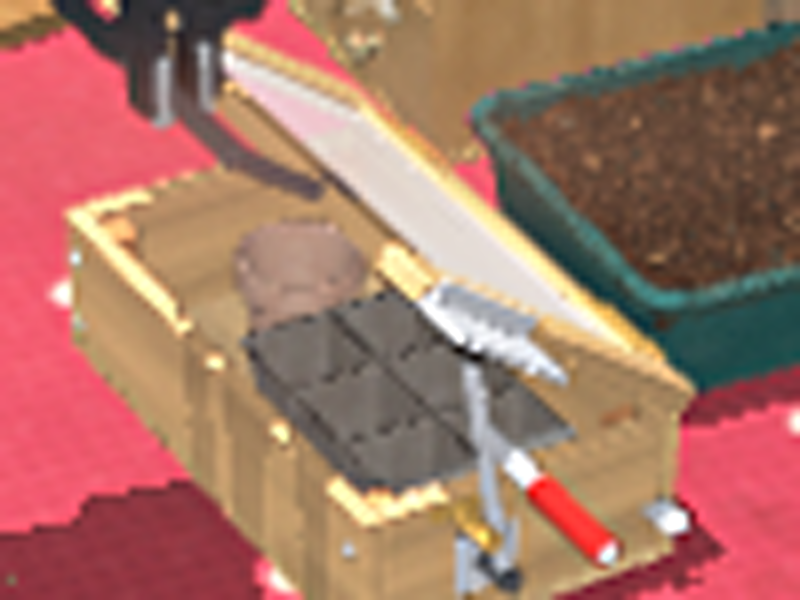

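Call:
move_arm --pt "0 0 0 0 -0.05 0.06 -1" --pt "0 0 0 0 -0.05 0.06 -1"

```text
time_s: 18.25
position: [0.4945, 0.046, 0.2298]
tool_rot: [[-0.084, 0.996, 0.007], [0.996, 0.084, -0.002], [-0.003, 0.006, -1.0]]
ft_force: [-0.4, -4.8, 9.7]
grip_width: 0.0105
gripper_force: 31.1
```

Call:
move_arm --pt "0 0 0 0 -0.05 0.06 -1" --pt "0 0 0 0 -0.1 0.12 -1" --pt "0 0 0 0 -0.1 0.12 -1"

```text
time_s: 18.55
position: [0.4939, 0.046, 0.2291]
tool_rot: [[-0.084, 0.996, 0.008], [0.996, 0.084, -0.002], [-0.003, 0.008, -1.0]]
ft_force: [0.5, -4.3, 11.9]
grip_width: 0.0104
gripper_force: 31.3
```

Call:
move_arm --pt "0 0 0 0 0.05 -0.1 -1" --pt "0 0 0 0 0.05 -0.1 -0.6" --pt "0 0 0 0 0.05 -0.1 -0.2" --pt "0 0 0 0 0.05 -0.1 -0.1" --pt "0 0 0 0 0.05 -0.1 -0.1"

```text
time_s: 19.05
position: [0.4927, 0.047, 0.2274]
tool_rot: [[-0.084, 0.996, 0.001], [0.996, 0.084, 0.0], [0.0, 0.001, -1.0]]
ft_force: [-0.2, -0.1, 0.3]
grip_width: 0.0386
gripper_force: 0.0
```

```bash
python3 - <<'E'
from h import *
lid();p=env.get_image("side");q=env.get_image("top")
print([env.tip_of(t,p)[:1] for t in("lid_handle","stay_tip")])
save({"color":cv2.resize(p["color"][160:240,240:340],(800,600),interpolation=cv2.INTER_CUBIC)},"g8")
E
```

```text
handle frame [-0.098 -0.     0.246] r 0.2394424986316261 th 0.7081142352805402 F [-0.215 -0.038  0.304]
[[{'pixel': [262.4, 176.1], 'conf': 0.83}], [{'pixel': [296.4, 205.2], 'conf': 0.52}]]
```

View pics/g8.png

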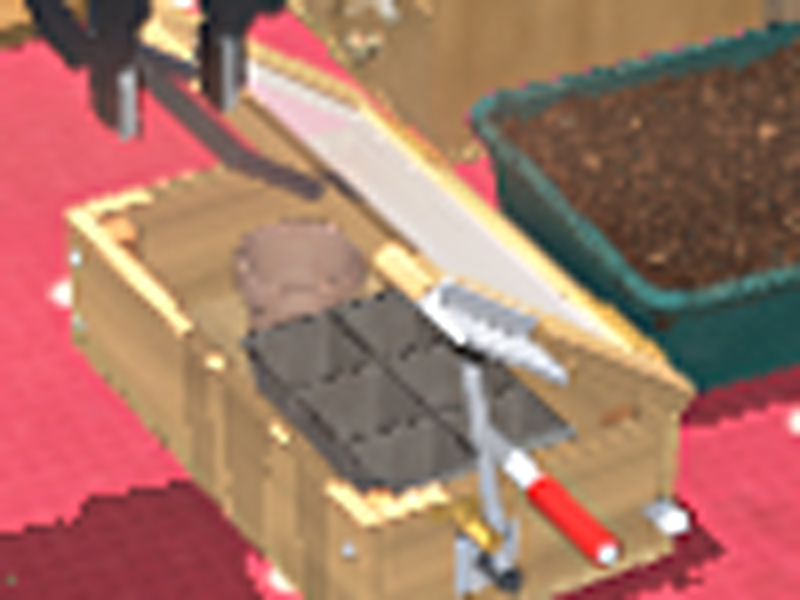

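The lid stays put with its catch plate on the tip ((470,350) in the crop) and the fingers stand clear of the bar. Withdrawing straight up.

Call:
move_arm --pt "0 0 0 0 0 -1 -0.1" --pt "0 0 0 0 0 -3 -0.1" --pt "0 0 0 0 0 -6 -0.1" --pt "0 0 0 0 -2 -10 -0.1" --pt "0 0 0 0 -4 -13 -0.1"

```text
time_s: 19.75
position: [0.4524, 0.0435, 0.3602]
tool_rot: [[-0.084, 0.996, 0.004], [0.996, 0.084, -0.0], [-0.001, 0.004, -1.0]]
ft_force: [-0.5, 0.1, 0.3]
grip_width: 0.0386
gripper_force: 0.0
```

```bash
python3 - <<'E'
from h import *
P={n:env.get_image(n) for n in("side","top")}
for t in("lid_handle","stay_tip","pot","mug","tamper"):
    o=[(P[n],r[0]["pixel"]) for n in P if (r:=env.tip_of(t,P[n]))]
    if len(o)==2: X,e=tri(o);print(t,X,bw(X),np.max(e))
    else: print(t,[x[1] for x in o])
print(env.observe()["ft_force"],env.observe()["time_s"])
env.close_job()
E
```

```text
lid_handle [0.492 0.043 0.241] [-0.099 -0.004  0.241] 0.006872624278244684
stay_tip [ 0.558 -0.103  0.187] [-0.045 -0.155  0.187] 0.00512166522194181
pot [ 0.454  0.424 -0.008] [-0.105  0.379 -0.008] 0.0014718411748890368
mug [ 0.526 -0.398  0.02 ] [-0.102 -0.447  0.02 ] 0.0010595445023515867
tamper [ 0.555  0.541 -0.002] [ 0.006  0.487 -0.002] 0.00214469641003657
[-1.228  0.332  0.02 ] 20.35
the job is handed in; nothing more can be done
```

The lid rests on the tip of the raised stay at about 0.70 rad and stayed put after release; the gripper is clear, the pot, mug and tamper were not touched, and the job was handed in at 20.4 s (no verdict shown).

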